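Hang the damper body on the bench drain rack

ROBOT

A 7-joint arm with a two-finger parallel gripper is mounted at the origin on the work surface. World frame = base frame: x ahead of the robot, y to its left, z up, the work surface at z = 0. Lengths are in m, angles in rad, forces in N, time in s.
With the tool pointing down it reaches from about 0.4 to 0.85 m from the base axis. Payload 4.5 kg.
Tool frame: the origin (TCP) lies on the centre line of the jaws, within the pads' length; the fingertips stand 11 mm ahead of it and the grasp point (between the pads) lies 8 mm behind it; z points along the fingers, y is the line along which they close (so a half turn about z gives the same grasp; the last joint's range is limited). The gripper opens to 85 mm and grips with 20 to 120 N. Pads are 22 mm wide; open, the fingers measure 114 mm over their backs; the gripper's body (76 mm by 85 mm) begins 54 mm behind the grasp point. The pads swing forward as they close: fully open they stand 13 mm farther back than shut.
Start: joints at [1.238, 0.689, -0.195, 1.565, 0.157, 0.902, -0.215], TCP at [0.224, -0.583, 0.242] pointing down, gripper open.
Joint ranges: [-3.01, 3.01], [-0.46, 2.08], [-1.47, 1.51], [0.13, 2.56], [-1, 4.14], [0.04, 2.09], [-2.66, 2.66]. Speed limits (rad/s): [2.57, 2.57, 3.14, 3.14, 3.14, 3.14, 3.14].

INTERFACE

Orientations are given as [roll, pitch, yaw] about the fixed x, y, z axes, in that order (R = Rz(yaw) Ry(pitch) Rx(roll)).
In Python, from station import status, optics, arm gives the robot as it stands.
- The arm moves only by the tool play_rows, never from a script. Its argument "increments" is a list of rows, each a list of 3 entries, a list of its own where there are three numbers: the gripper's target within -1 to 1 (fully open at 1, half-way at 0, shut at -1), then the shift along the tool's x, y, z in m, then the turn, a rotation vector about the tool's x, y, z in rad. A call has 1 to 12 rows; each row is the pose to reach, as a shift and turn from the pose commanded when the call began, along the tool's axes at that moment; what a row does not reach only later rows make up. A row lasts 1/12 s, in which the tool goes at most 41.7 mm and 7.16 degrees, less where a joint would pass 70% of its speed; a pose out of reach is approached as far as the arm can. A call with a gripper value outside its range is refused whole. The fingers move at their own pace and stop on an object; the grip force is fixed at half the most. Time passes only in rows, so rows that repeat a pose let the fingers close. It gives the time, the measured TCP pose, the force, the opening and the grip force at its end, in the units of the state.
- status.get_state(): the state, without advancing time (a new reading comes with each control period).
- optics.snapshot(name): name is "scene" or "side" or "wrist"; returns the picture (480x640x3 uint8, blue, green, red); there is no depth.
- optics.calibration(name): a dict with "fx", "fy", "cx", "cy" (pixels), "T" (4x4, takes a point from camera to world coordinates). Camera axes: x right, y down, z forward; pixel columns grow to the right and rows downward; lengths in m; the calibration is good to about 2 mm. A picture is of the moment at which its call begins: read the wrist's pose just before it. calibration takes no time and is no camera call; for the wrist camera it gives the pose at the moment of the call.
- arm.close_job(): hands the job in; it is judged then, once.
The state is a dict: "time": time; "q": joint angles; "joint_vel": joint speeds; "tau": joint torques, N m; "tool_pos": TCP position; "tcp_rot": TCP orientation; "wrist_force": force on the tool from outside, world axes, zero at the start; "torque": the same for the moment, N m; "gripper_width": finger opening in m; "finger_force": force on a finger pad.
Only numpy, scipy, OpenCV 4.12 (cv2) and the standard library are available. Lean on these libraries where they do the work, as an engineer would, in place of code of your own. Each camera call takes 0.05 s, during which the arm holds its last target. There are 200 camera calls.

TASK

Hang the round damper body on the grey two-rail rack by its hanger bar: lift it so that the hooked ends pass over the raised lips of the rails, lower it until both hooks sit down on the ledges behind the lips and it hangs level, and let go. Do not drop it, and leave the other hanger, with the square valve block, standing where it is.

Things in the scene. Friction and masses are not known exactly. Their poses are not given: they have to be found in the camera images.
- damper_hanger: To hang: round aluminium damper (60 mm foot, 75 mm tall, 0.28-0.56 kg) standing under a bare steel bar (14 x 14 x 152 mm, z 118-132 mm, along y) on a 10 mm stem, one rigid piece. At both bar ends a hook toe, 8 mm thick (y +/-68 to 76 mm), turns down to z 96 mm. Origin: centre of the foot's underside; z up the stem; both ways round alike. Pinch the bar's middle across x from above.
- valve_hanger: Leave alone: square aluminium valve block (56 x 56 x 62 mm, round boss on top to 75 mm) standing upright on the bench under the same kind of stem, bar and hook toes as the damper: bar 152 mm along y, top at z 132 mm. Origin: centre of the block's underside, z up.
- rack: Fixed rack, 180 x 190 mm, origin under its middle, z up. Two steel rails along x: ledges at y +/-50 to 92 mm, top z 152 mm, each with a lip on its inner edge (y 50 to 56 mm, top z 170 mm); cheeks as high close the ends (x +/-84 mm). The load hangs in the 100 mm gap between the lips, bar along y either way, toe tips on the ledges outside the lips (12 mm play), its origin then at z 56 mm.
Mind the look-alikes: they are no part of the job. What is shaped like the damper_hanger but turquoise or yellow is not meant.

How it is judged:
On the way:
1. the damper hanger is lifted upright until its toe tips are higher than the rails' lips (height (world z) of damper_hanger above 0.076 m and angle between damper_hanger's own z axis and vertical below 0.5 rad), for 0.1 s.
At the end, for the whole second after the job is handed in: Damper hanger at rest and let go, origin 50 to 62 mm above the rack's, within 20 mm of its middle across and 85 mm along the rails, bar within 20 degrees of the rack's y, upright within 5 degrees. Valve hanger upright (8 degrees), within 30 mm of its start (z of damper_hanger in the frame of rack between 0.05 and 0.062 m and y of damper_hanger in the frame of rack between -0.02 and 0.02 m and x of damper_hanger in the frame of rack between -0.085 and 0.085 m and angle between the y axis of damper_hanger and the y axis of rack, either way round below 0.35 rad and angle between damper_hanger's own z axis and vertical below 0.09 rad and linear speed of damper_hanger below 0.03 m/s and contact force between the fingers and damper_hanger below 0.05 N and distance of valve_hanger from where it was at the start of the episode below 0.03 m and angle between valve_hanger's own z axis and vertical below 0.15 rad); the robot touches nothing.
It fails at once if the damper hanger is dropped (falls free, untouched by the fingers, at more than 0.5 m/s) (contact force between the fingers and damper_hanger below 0.05 N and linear speed of damper_hanger above 0.5 m/s).
It fails at once if the valve hanger is shifted by more than 30 mm or tipped (distance of valve_hanger from where it was at the start of the episode above 0.03 m or angle between valve_hanger's own z axis and vertical above 0.3 rad).
It also fails if it takes over 40 s, if anything falls off the work surface, if the arm or the gripper's body presses on something with over 40 N, if the wrist force passes 120 N, or if a joint passes its speed limit or range.

## Working session

There is one attempt and no reset: what is moved stays moved. The work goes in short steps, Python scripts to look and compute and a tool call to move; the robot and the scene stay as the last step left them, time stands still between calls to the robot, and variables do not carry over. Pictures are saved under pics/ and viewed, at most 10 in all, crops included, and the job is handed in when it is done.

Besides the shell and the picture viewer there is one more tool, called after "Call:" in YAML: its name, and indented under it one key for each argument. play_rows: Moves the arm, as the interface text tells. Its arguments: {"type":"object","properties":{"increments":{"type":"array","items":{"type":"array"}}},"required":["increments"]}

```bash
mkdir -p pics; python3 - <<'E'
from station import status, optics
import cv2
s=status.get_state();print({k:s[k] for k in('time','tool_pos','tcp_rot','gripper_width','wrist_force')})
for n in('scene','side'):
    cv2.imwrite(f'pics/{n}0.png',optics.snapshot(n));c=optics.calibration(n);print(n,c)
E
```

```text
{'time': 0.0, 'tool_pos': array([ 0.22385263, -0.58286116,  0.24145397]), 'tcp_rot': array([-3.13972617e+00,  1.48419555e-04,  3.66877037e-01]), 'gripper_width': 0.08552935356349202, 'wrist_force': array([-0.28595317, -0.20482179,  0.56565713])}
scene {'fx': 528.3537546304308, 'fy': 528.3537546304308, 'cx': 312.33644184552463, 'cy': 241.29939189138605, 'T': array([[-0.49495637,  0.57128904, -0.6547114 ,  1.1459484 ],
       [ 0.86871522,  0.34161471, -0.3586548 ,  0.58632334],
       [ 0.01876349, -0.74627624, -0.66537186,  0.79241799],
       [ 0.        ,  0.        ,  0.        ,  1.        ]])}
side {'fx': 508.21316810471933, 'fy': 508.21316810471933, 'cx': 327.72783285033046, 'cy': 236.49570325186605, 'T': array([[-0.78905214, -0.3524073 ,  0.50319561, -0.07018055],
       [-0.61403347,  0.47770793, -0.62829773,  0.79522917],
       [-0.01896382, -0.80473861, -0.59332634,  0.61836791],
       [ 0.        ,  0.        ,  0.        ,  1.        ]])}
```

View pics/scene0.png

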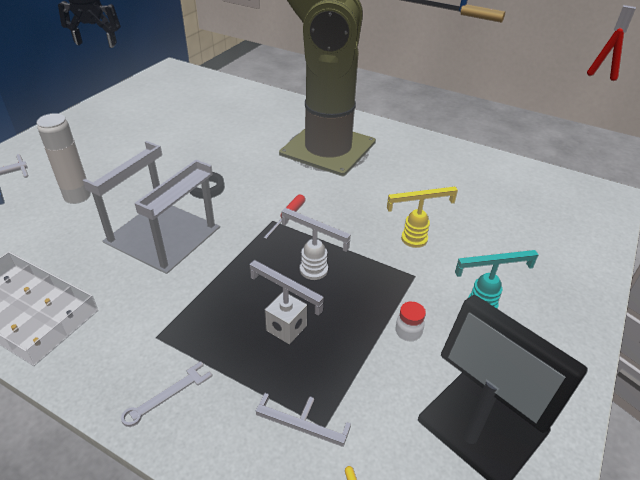

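View pics/side0.png

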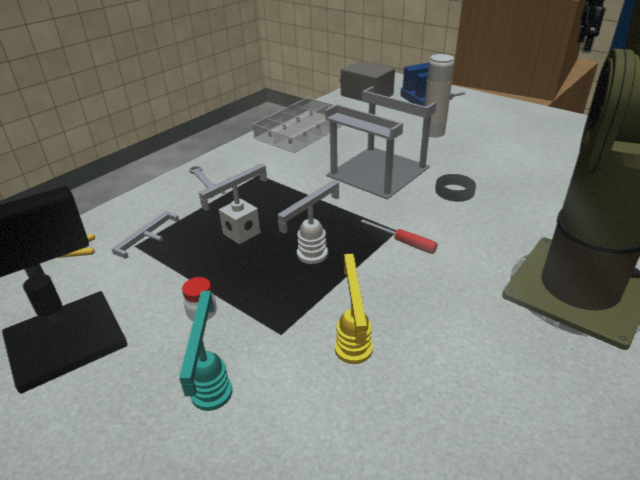

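The scene view shows the damper at about (315,260) with its bar from (285,213) to (348,242), the valve just in front of it, and the rack rails around (150,180). The side view has the damper bar from (282,222) to (338,188) and the rack at (380,130). I'll enlarge these crops to pick pixels.

```bash
python3 - <<'E'
import cv2,numpy as np
a=cv2.imread('pics/scene0.png');b=cv2.imread('pics/side0.png')
def crop(im,x,y,w,h):
    c=cv2.resize(im[y:y+h,x:x+w],(400,300),interpolation=cv2.INTER_CUBIC);f=400/w
    for k in range((x//10+1)*10,x+w,10):
        cv2.line(c,(int((k-x+.5)*f),0),(int((k-x+.5)*f),6 if k%50 else 20),(0,0,255),1)
    for k in range((y//10+1)*10,y+h,10):
        cv2.line(c,(0,int((k-y+.5)*f)),(6 if k%50 else 20,int((k-y+.5)*f)),(0,0,255),1)
    return c
cv2.imwrite('pics/c1.png',np.vstack([np.hstack([crop(a,260,195,120,90),crop(a,80,135,160,120)]),np.hstack([crop(b,260,175,120,90),crop(b,310,80,140,105)])]))
E
```

```text
(no output)
```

View pics/c1.png

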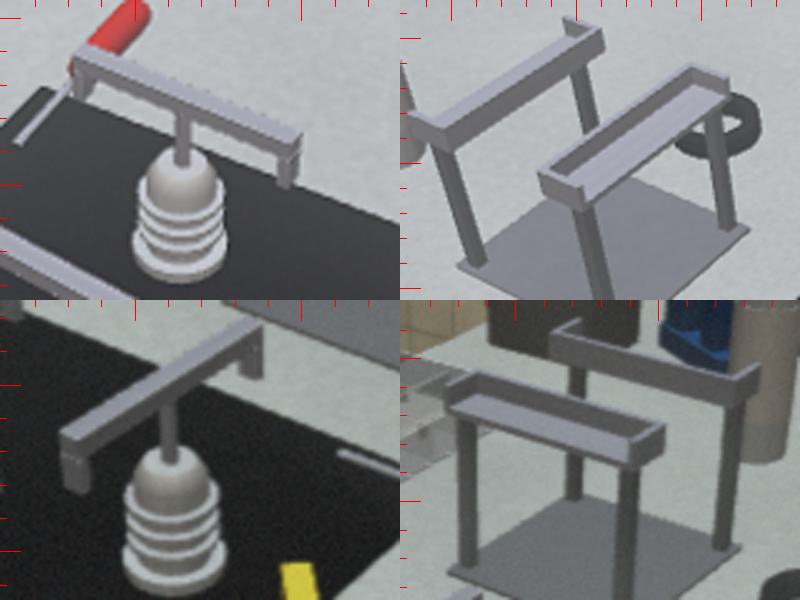

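The enlarged crops show the bar's top corners and the rack's lip and cheek-top corners clearly. Next I cast rays onto z = 0.132 and 0.170.

```bash
cat >h.py <<'E'
import numpy as np
from station import optics,status
def cast(name,uv,z,c=None):
    c=c or optics.calibration(name);T=np.array(c['T']);uv=np.atleast_2d(uv)
    d=np.c_[(uv[:,0]-c['cx'])/c['fx'],(uv[:,1]-c['cy'])/c['fy'],np.ones(len(uv))]@T[:3,:3].T
    return (T[:3,3]+d*((z-T[2,3])/d[:,2])[:,None])[:,:2]
E
python3 - <<'E'
from h import *
np.set_printoptions(precision=4,suppress=True)
def bar(n,P,z=.132):
    p=cast(n,P,z);d=p[1]-p[0];print(n,'bar mid',p.mean(0),'len',np.hypot(*d),'ang',np.degrees(np.arctan2(d[1],d[0])))
bar('scene',[(283.4,210.3),(349.1,237.3)]);bar('side',[(281.6,216.1),(336.5,181.6)])
bar('scene',[(253,265),(322,303)]);bar('side',[(203,200),(267,170)])
def cr(x,y,s,ox,oy,bx,by): return ((x-bx)/s+ox,(y-by)/s+oy)
# order: outerA1 innerA1 innerB1 outerB1 (end 1), then end 2
S=[cr(x,y,2.5,80,135,400,0) for x,y in[(410,112),(445,124),(538,172),(583,187),(567,17),(605,33),(692,65),(730,80)]]
D=[cr(x,y,400/140,310,80,400,300) for x,y in[(580,320),(550,332),(477,373),(447,405),(760,367),(728,378),(665,428),(632,440)]]
for n,P in(('scene',S),('side',D)):
    p=cast(n,P,.17);print(n,p.tolist());m=p.mean(0);dx=p[4:].mean(0)-p[:4].mean(0);dy=p[[2,3,6,7]].mean(0)-p[[0,1,4,5]].mean(0)
    print('centre',m,'xlen',np.hypot(*dx),np.degrees(np.arctan2(dx[1],dx[0])),'ylen',np.hypot(*dy),np.degrees(np.arctan2(dy[1],dy[0])))
E
```

```text
scene bar mid [0.4475 0.2094] len 0.15055640586154134 ang 87.83725713865304
side bar mid [0.4391 0.2066] len 0.14829650994253113 ang -92.20570108962418
scene bar mid [0.6137 0.2457] len 0.15033619588108155 ang 83.84499598160741
side bar mid [0.5828 0.2516] len 0.15020257689962466 ang -96.58095597074379
scene [[0.6076813786242058, -0.23475328142162122], [0.6050655127123838, -0.19863000450465462], [0.6134458651528716, -0.09187885779208704], [0.6097988983802493, -0.050142109579423444], [0.4337979885174912, -0.2289603267882272], [0.4365754940488499, -0.18248377542494332], [0.43706418181998796, -0.08588542326056825], [0.43848299309761263, -0.0445658801176001]]
centre [ 0.5227 -0.1397] xlen 0.17272102222724722 177.21998362801932 ylen 0.1431424068754675 88.43158523686131
side [[0.6012809182458172, -0.23531892286548306], [0.606221489956149, -0.1971675519072703], [0.6025973154124449, -0.08976281642112949], [0.5831734217037008, -0.025955340058901655], [0.4253279705926962, -0.229964542869598], [0.43497704218796285, -0.19552924471098143], [0.42621463957137307, -0.08590751230590599], [0.4347866016787545, -0.05416127323790543]]
centre [ 0.5143 -0.1392] xlen 0.16804776127867083 -178.5202906512942 ylen 0.1506401517058786 92.0006070931262
```

Call:
play_rows:
  increments:
    - [1,[0,0,-0.04],[0,0,-0.1]]
    - [1,[0,0,-0.08],[0,0,-0.2]]
    - [1,[0,0,-0.12],[0,0,-0.3]]
    - [1,[0.04,-0.03,-0.12],[0,0,-0.4]]
    - [1,[0.08,-0.06,-0.12],[0,0,-0.5]]
    - [1,[0.12,-0.08,-0.12],[0,0,-0.6]]
    - [1,[0.16,-0.105,-0.12],[0,0,-0.7]]
    - [1,[0.2,-0.13,-0.12],[0,0,-0.8]]
    - [1,[0.24,-0.155,-0.12],[0,0,-0.9]]
    - [1,[0.28,-0.18,-0.12],[0,0,-1.0]]
    - [1,[0.34,-0.22,-0.12],[0,0,-1.1]]
    - [1,[0.395,-0.26,-0.12],[0,0,-1.17]]

```text
time: 1.1
tool_pos: [0.4446, -0.2784, 0.3621]
tcp_rot: [-3.141, -0.0, 1.541]
wrist_force: [0.8, -1.1, 0.6]
gripper_width: 0.0855
finger_force: 0.0
```

```bash
cat >>h.py <<'E'
from scipy.spatial.transform import Rotation as Ro
def go(pos,yaw):
    s=status.get_state();R=Ro.from_euler('xyz',s['tcp_rot']);t=Ro.from_euler('xyz',[np.pi,0,yaw])
    print('t',round(s['time'],2),'pos',s['tool_pos'].round(4),'rpy',s['tcp_rot'].round(4),'F',s['wrist_force'].round(1),'w',round(s['gripper_width'],4))
    print('  shift',R.inv().apply(np.array(pos)-s['tool_pos']).round(4),'turn',(R.inv()*t).as_rotvec().round(4))
E
python3 -c "
from h import *
import cv2
go([.4,.208,.3],1.533);c=optics.calibration('wrist');print(c['T'].round(3));cv2.imwrite('pics/w1.png',optics.snapshot('wrist'))"
```

```text
t 1.1 pos [ 0.4446 -0.2784  0.3621] rpy [-3.1411 -0.      1.5411] F [ 0.8 -1.1  0.6] w 0.0855
  shift [ 0.4849 -0.059   0.0621] turn [-0.0005 -0.      0.0081]
[[ 1.    -0.029 -0.011  0.447]
 [-0.031 -0.946 -0.323 -0.195]
 [-0.001  0.323 -0.946  0.492]
 [ 0.     0.     0.     1.   ]]
```

Call:
play_rows:
  increments:
    - [1,[0.04,0,0.0],[0,0,0]]
    - [1,[0.08,0,0.0],[0,0,0]]
    - [1,[0.12,0,0.0],[0,0,0]]
    - [1,[0.16,0,0.01],[0,0,0]]
    - [1,[0.2,0,0.02],[0,0,0]]
    - [1,[0.24,0,0.03],[0,0,0]]
    - [1,[0.28,0,0.04],[0,0,0]]
    - [1,[0.32,0,0.05],[0,0,0]]
    - [1,[0.36,0,0.06],[0,0,0]]
    - [1,[0.4,0,0.06],[0,0,0]]
    - [1,[0.44,0,0.06],[0,0,0]]
    - [1,[0.48,0,0.06],[0,0,0]]

```text
time: 2.15
tool_pos: [0.4599, 0.2011, 0.3018]
tcp_rot: [-3.141, 0.001, 1.536]
wrist_force: [0.5, -0.1, 0.1]
gripper_width: 0.0857
finger_force: 0.0
```

```bash
python3 -c "
from h import *
import cv2
optics.snapshot('wrist')
go([.443,.208,.2],1.533);c=optics.calibration('wrist');cv2.imwrite('pics/w2.png',optics.snapshot('wrist'));np.save('c2.npy',c,allow_pickle=True)"
```

```text
t 2.2 pos [0.459  0.2126 0.303 ] rpy [ 3.1406 -0.0108  1.5483] F [0.6 7.4 1.9] w 0.0855
  shift [-0.0061 -0.016   0.1029] turn [ 0.0009 -0.0108  0.0153]
```

View pics/w2.png

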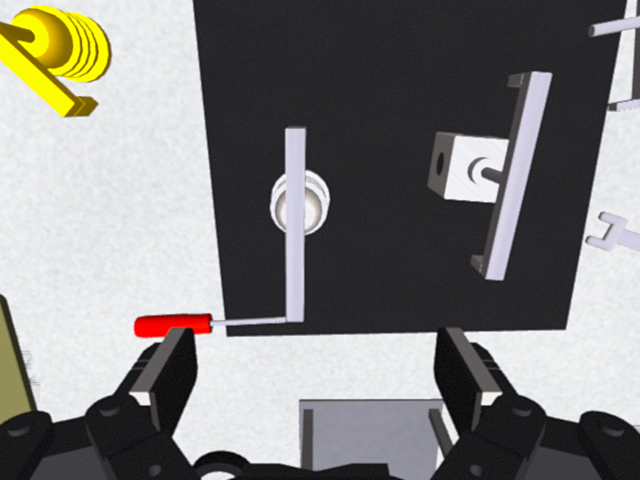

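The wrist view shows the damper bar top from (295,127) to (295,321), nearly straight down the picture. The jaws are centred at about column 318.

```bash
python3 -c "
from h import *
import cv2
c=np.load('c2.npy',allow_pickle=True).item()
im=cv2.imread('pics/w2.png')[125:324,270:330];m=(im.min(2)>140)&(im.max(2).astype(int)-im.min(2)>8)
ys,xs=np.nonzero(m);print(len(ys))
print([(r+125,270+np.nonzero(m[r])[0][[0,-1]]) for r in range(5,199,24) if m[r].any()])
p=cast('wrist',[(295,127),(294.7,321)],.132,c);d=p[1]-p[0];print(p,p.mean(0),np.hypot(*d),np.degrees(np.arctan2(*d[::-1])))
optics.snapshot('wrist');go(np.r_[p.mean(0),.2],1.533);print(status.get_state()['joint_vel'].round(3))"
```

```text
4237
[(130, array([285, 304])), (154, array([286, 304])), (178, array([280, 320])), (202, array([271, 328])), (226, array([278, 319])), (250, array([286, 303])), (274, array([286, 303])), (298, array([286, 303])), (322, array([270, 282]))]
[[0.44611912 0.28238706]
 [0.44002289 0.1311243 ]] [0.443071   0.20675568] 0.1513855648888732 -92.30789665785782
t 2.3 pos [0.4595 0.2037 0.3022] rpy [-3.1412e+00 -2.4000e-03  1.5438e+00] F [ 0.5 -0.7 -0.4] w 0.0853
  shift [ 0.0024 -0.0164  0.1023] turn [-0.0004 -0.0024  0.0108]
[ 0.072 -0.014  0.065  0.044  0.017  0.018  0.015]
```

Call:
play_rows:
  increments:
    - [1,[0.003,-0.008,0.015],[0,0,0.01]]
    - [1,[0.003,-0.016,0.035],[0,0,0.01]]
    - [1,[0.003,-0.016,0.06],[0,0,0.01]]
    - [1,[0.003,-0.016,0.08],[0,0,0.01]]
    - [1,[0.003,-0.016,0.09],[0,0,0.01]]
    - [1,[0.003,-0.016,0.09],[0,0,0.01]]
    - [1,[0.003,-0.016,0.09],[0,0,0.01]]
    - [1,[0.003,-0.016,0.09],[0,0,0.01]]

```text
time: 2.97
tool_pos: [0.4451, 0.2025, 0.2129]
tcp_rot: [3.141, -0.0, 1.525]
wrist_force: [-0.0, 0.2, -0.2]
gripper_width: 0.0853
finger_force: 0.0
```

```bash
python3 -c "
from h import *
go([.443,.207,.117],1.531)"
```

```text
t 2.97 pos [0.4451 0.2025 0.2129] rpy [ 3.1406e+00 -1.0000e-04  1.5253e+00] F [-0.   0.2 -0.2] w 0.0853
  shift [ 0.0044 -0.0024  0.0959] turn [ 0.001  -0.0001 -0.0057]
```

Next is the descent, then close.

Call:
play_rows:
  increments:
    - [1,[0.004,-0.002,0.02],[0,0,-0.005]]
    - [1,[0.004,-0.002,0.04],[0,0,-0.005]]
    - [1,[0.004,-0.002,0.06],[0,0,-0.005]]
    - [1,[0.004,-0.002,0.08],[0,0,-0.005]]
    - [1,[0.004,-0.002,0.09],[0,0,-0.005]]
    - [1,[0.004,-0.002,0.096],[0,0,-0.005]]
    - [1,[0.004,-0.002,0.096],[0,0,-0.005]]
    - [1,[0.004,-0.002,0.096],[0,0,-0.005]]
    - [1,[0.004,-0.002,0.096],[0,0,-0.005]]

```text
time: 3.72
tool_pos: [0.4434, 0.2076, 0.1173]
tcp_rot: [3.14, -0.001, 1.531]
wrist_force: [-0.3, -0.2, 0.3]
gripper_width: 0.0853
finger_force: 0.0
```

```bash
python3 -c "
from h import *
import cv2
go([.443,.207,.117],1.531);cv2.imwrite('pics/w3.png',optics.snapshot('wrist'))"
```

```text
t 3.72 pos [0.4434 0.2076 0.1173] rpy [ 3.1398e+00 -1.1000e-03  1.5314e+00] F [-0.3 -0.2  0.3] w 0.0853
  shift [-0.0006 -0.0003  0.0003] turn [ 0.0018 -0.0011  0.0004]
```

View pics/w3.png

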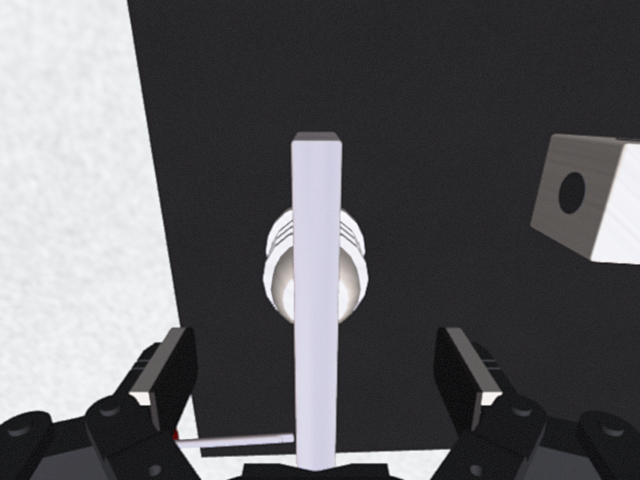

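The bar is centred between the jaws at column 317, square to them. I close on it.

Call:
play_rows:
  increments:
    - [-1,[0,0,0],[0,0,0]]
    - [-1,[0,0,0],[0,0,0]]
    - [-1,[0,0,0],[0,0,0]]
    - [-1,[0,0,0],[0,0,0]]
    - [-1,[0,0,0],[0,0,0]]
    - [-1,[0,0,0],[0,0,0]]
    - [-1,[0,0,0],[0,0,0]]
    - [-1,[0,0,0],[0,0,0]]

```text
time: 4.43
tool_pos: [0.443, 0.2073, 0.1164]
tcp_rot: [3.141, -0.0, 1.532]
wrist_force: [0.3, -1.3, 1.5]
gripper_width: 0.0127
finger_force: 59.0
```

Call:
play_rows:
  increments:
    - [-1,[0,0,-0.005],[0,0,0]]
    - [-1,[0,0,-0.015],[0,0,0]]
    - [-1,[0,0,-0.03],[0,0,0]]
    - [-1,[0,0,-0.05],[0,0,0]]
    - [-1,[0,0,-0.075],[0,0,0]]
    - [-1,[0,0,-0.1],[0,0,0]]
    - [-1,[0,0,-0.125],[0,0,0]]
    - [-1,[0,0,-0.15],[0,0,0]]
    - [-1,[0,0,-0.17],[0,0,0]]
    - [-1,[0,0,-0.185],[0,0,0]]
    - [-1,[0,0,-0.195],[0,0,0]]
    - [-1,[0,0,-0.2],[0,0,0]]

```text
time: 5.43
tool_pos: [0.4421, 0.2071, 0.3172]
tcp_rot: [3.141, 0.0, 1.532]
wrist_force: [-1.1, -0.5, -4.7]
gripper_width: 0.0128
finger_force: 58.8
```

```bash
python3 -c "
from h import *
go([.519,-.14,.317],np.radians(88))"
```

```text
t 5.43 pos [0.4421 0.2071 0.3172] rpy [3.1414e+00 1.0000e-04 1.5320e+00] F [-1.1 -0.5 -4.7] w 0.0128
  shift [-3.439e-01  9.030e-02  3.000e-04] turn [ 0.0002  0.0001 -0.0039]
```

Call:
play_rows:
  increments:
    - [-1,[-0.01,0.003,0],[0,0,0]]
    - [-1,[-0.03,0.008,0],[0,0,0]]
    - [-1,[-0.06,0.016,0],[0,0,0]]
    - [-1,[-0.095,0.025,0],[0,0,0]]
    - [-1,[-0.13,0.034,0],[0,0,0]]
    - [-1,[-0.165,0.043,0],[0,0,0]]
    - [-1,[-0.2,0.053,0],[0,0,0]]
    - [-1,[-0.235,0.062,0],[0,0,0]]
    - [-1,[-0.27,0.071,0],[0,0,0]]
    - [-1,[-0.3,0.08,0],[0,0,0]]
    - [-1,[-0.325,0.086,0],[0,0,0]]
    - [-1,[-0.338,0.09,0],[0,0,0]]

```text
time: 6.43
tool_pos: [0.5178, -0.1398, 0.3144]
tcp_rot: [-3.137, 0.003, 1.526]
wrist_force: [-0.6, -0.7, -5.0]
gripper_width: 0.0129
finger_force: 58.8
```

Call:
play_rows:
  increments:
    - [-1,[-0.003,0,0],[0,0,0]]
    - [-1,[-0.005,0,0],[0,0,0]]
    - [-1,[-0.005,0,0],[0,0,0]]
    - [-1,[-0.005,0,0],[0,0,0]]
    - [-1,[-0.005,0,0],[0,0,0]]
    - [-1,[-0.005,0,0],[0,0,0]]

```text
time: 6.93
tool_pos: [0.5192, -0.1375, 0.3165]
tcp_rot: [3.141, -0.0, 1.534]
wrist_force: [0.6, -0.2, -5.1]
gripper_width: 0.0128
finger_force: 58.8
```

```bash
python3 - <<'E'
from h import *
import cv2
go([.519,-.14,.317],np.radians(88))
a=optics.snapshot('scene');b=optics.snapshot('side')
cv2.imwrite('pics/s4.png',a);cv2.imwrite('pics/d4.png',b)
A=cv2.resize(a[70:270,50:250],(400,400),interpolation=cv2.INTER_CUBIC);B=cv2.resize(b[20:220,290:490],(400,400),interpolation=cv2.INTER_CUBIC)
cv2.imwrite('pics/c4.png',np.hstack([A,B]))
E
```

```text
t 6.93 pos [ 0.5192 -0.1375  0.3165] rpy [ 3.1415e+00 -3.0000e-04  1.5342e+00] F [ 0.6 -0.2 -5.1] w 0.0128
  shift [-0.0025 -0.0001 -0.0005] turn [ 0.0001 -0.0003 -0.0017]
```

View pics/c4.png

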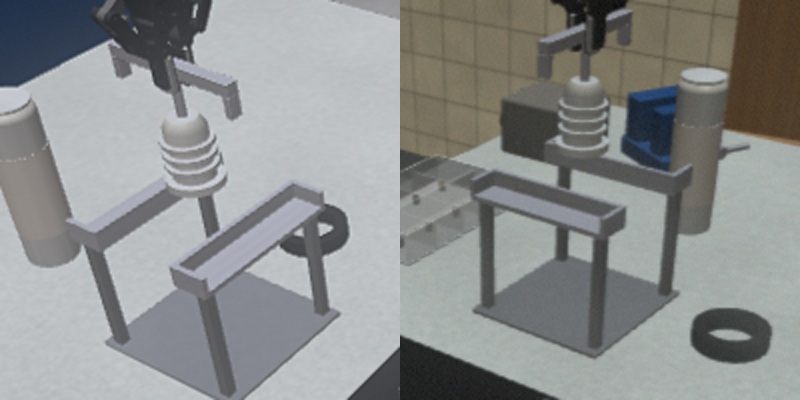

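The load hangs upright and centred over the gap between the rails. I lower it to just above the lips.

Call:
play_rows:
  increments:
    - [-1,[-0.002,0,0.01],[0,0,0]]
    - [-1,[-0.002,0,0.02],[0,0,0]]
    - [-1,[-0.002,0,0.03],[0,0,0]]
    - [-1,[-0.002,0,0.04],[0,0,0]]
    - [-1,[-0.002,0,0.05],[0,0,0]]
    - [-1,[-0.002,0,0.06],[0,0,0]]
    - [-1,[-0.002,0,0.07],[0,0,0]]
    - [-1,[-0.002,0,0.08],[0,0,0]]
    - [-1,[-0.002,0,0.09],[0,0,0]]
    - [-1,[-0.002,0,0.1],[0,0,0]]
    - [-1,[-0.002,0,0.105],[0,0,0]]
    - [-1,[-0.002,0,0.105],[0,0,0]]

```text
time: 8.03
tool_pos: [0.5183, -0.1409, 0.2099]
tcp_rot: [-3.139, -0.0, 1.532]
wrist_force: [0.1, -0.2, -4.6]
gripper_width: 0.0131
finger_force: 58.8
```

```bash
python3 - <<'E'
from h import *
import cv2
go([.519,-.14,.172],np.radians(88))
a=optics.snapshot('scene');b=optics.snapshot('side')
A=cv2.resize(a[100:250,75:225],(400,400),interpolation=cv2.INTER_CUBIC);B=cv2.resize(b[60:210,310:460],(400,400),interpolation=cv2.INTER_CUBIC)
cv2.imwrite('pics/c5.png',np.hstack([A,B]))
E
```

```text
t 8.03 pos [ 0.5183 -0.1409  0.2099] rpy [-3.1392e+00 -2.0000e-04  1.5319e+00] F [ 0.1 -0.2 -4.6] w 0.0131
  shift [0.0009 0.0007 0.0379] turn [-0.0024 -0.0002 -0.004 ]
```

View pics/c5.png

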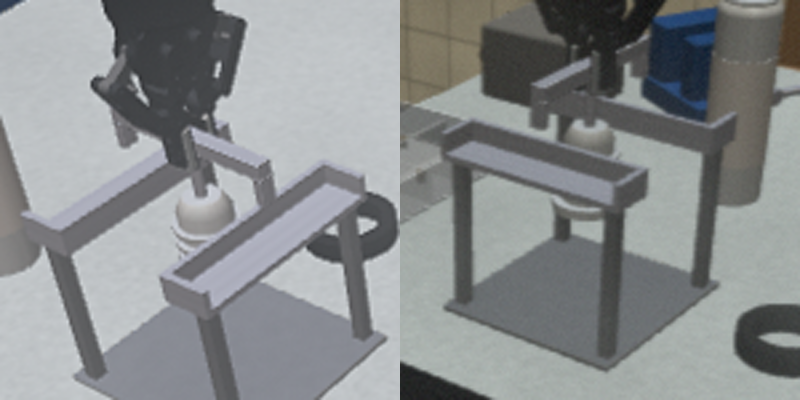

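The body is between the rails and the toes sit just above and outside the lips. I lower past the lip height and watch the force.

Call:
play_rows:
  increments:
    - [-1,[0.0,0.0,0.005],[0,0,0]]
    - [-1,[0.0,0.0,0.01],[0,0,0]]
    - [-1,[0,0,0.014],[0,0,0]]
    - [-1,[0,0,0.018],[0,0,0]]
    - [-1,[0,0,0.021],[0,0,0]]
    - [-1,[0,0,0.024],[0,0,0]]
    - [-1,[0,0,0.024],[0,0,0]]
    - [-1,[0,0,0.024],[0,0,0]]

```text
time: 8.8
tool_pos: [0.5191, -0.1409, 0.1871]
tcp_rot: [-3.141, 0.0, 1.532]
wrist_force: [0.1, 0.5, -4.9]
gripper_width: 0.0129
finger_force: 58.8
```

Call:
play_rows:
  increments:
    - [-1,[0,0,0.003],[0,0,0]]
    - [-1,[0,0,0.006],[0,0,0]]
    - [-1,[0,0,0.008],[0,0,0]]
    - [-1,[0,0,0.01],[0,0,0]]
    - [-1,[0,0,0.012],[0,0,0]]
    - [-1,[0,0,0.012],[0,0,0]]

```text
time: 9.3
tool_pos: [0.5188, -0.1409, 0.1748]
tcp_rot: [-3.141, -0.0, 1.532]
wrist_force: [-0.6, 0.2, -5.0]
gripper_width: 0.0132
finger_force: 58.8
```

The toes are now behind the lips with the load still free. I lower the last few millimetres until the ledges take it.

Call:
play_rows:
  increments:
    - [-1,[0,0,0.001],[0,0,0]]
    - [-1,[0,0,0.002],[0,0,0]]
    - [-1,[0,0,0.003],[0,0,0]]
    - [-1,[0,0,0.003],[0,0,0]]
    - [-1,[0,0,0.003],[0,0,0]]

```text
time: 9.72
tool_pos: [0.5192, -0.141, 0.1724]
tcp_rot: [3.141, 0.0, 1.532]
wrist_force: [-0.6, 0.7, -3.5]
gripper_width: 0.0127
finger_force: 58.8
```

Call:
play_rows:
  increments:
    - [-1,[0,0,0.0005],[0,0,0]]
    - [-1,[0,0,0.001],[0,0,0]]
    - [-1,[0,0,0.001],[0,0,0]]
    - [-1,[0,0,0.001],[0,0,0]]

```text
time: 10.05
tool_pos: [0.5193, -0.141, 0.1723]
tcp_rot: [3.141, 0.001, 1.532]
wrist_force: [-1.8, 0.2, 5.4]
gripper_width: 0.0131
finger_force: 60.2
```

```bash
python3 - <<'E'
from h import *
import cv2
go([.519,-.14,.172],np.radians(88))
a=optics.snapshot('scene');b=optics.snapshot('side')
A=cv2.resize(a[120:240,85:205],(400,400),interpolation=cv2.INTER_CUBIC);B=cv2.resize(b[70:190,320:440],(400,400),interpolation=cv2.INTER_CUBIC)
cv2.imwrite('pics/c6.png',np.hstack([A,B]))
E
```

```text
t 10.05 pos [ 0.5193 -0.141   0.1723] rpy [3.1408e+00 7.0000e-04 1.5317e+00] F [-1.8  0.2  5.4] w 0.0131
  shift [ 0.0009 -0.0003  0.0003] turn [ 0.0008  0.0007 -0.0041]
```

View pics/c6.png

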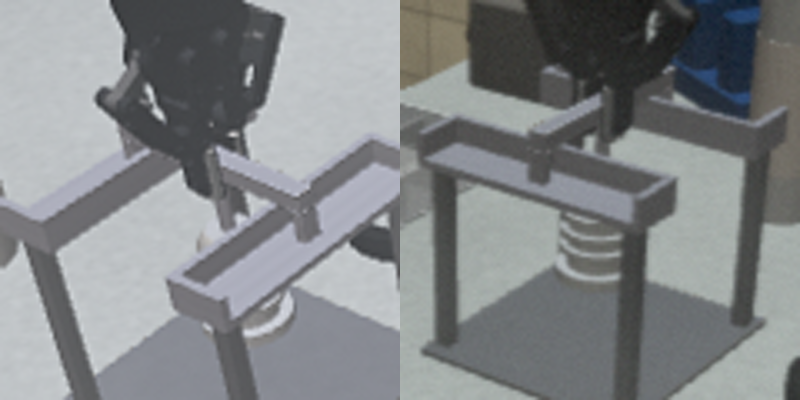

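The near toe sits on the ledge behind its lip, the height matches the expected 56 mm, and the ledges carry the weight. I let go.

Call:
play_rows:
  increments:
    - [-0.5,[0,0,0],[0,0,0]]
    - [0,[0,0,0],[0,0,0]]
    - [0.5,[0,0,0],[0,0,0]]
    - [1,[0,0,0],[0,0,0]]
    - [1,[0,0,0],[0,0,0]]
    - [1,[0,0,0],[0,0,0]]
    - [1,[0,0,0],[0,0,0]]
    - [1,[0,0,0],[0,0,0]]

```text
time: 10.82
tool_pos: [0.5191, -0.141, 0.1713]
tcp_rot: [3.142, 0.0, 1.532]
wrist_force: [0.3, 0.1, -0.3]
gripper_width: 0.0855
finger_force: 0.0
```

Call:
play_rows:
  increments:
    - [1,[0,0,-0.01],[0,0,0]]
    - [1,[0,0,-0.03],[0,0,0]]
    - [1,[0,0,-0.06],[0,0,0]]
    - [1,[0,0,-0.09],[0,0,0]]
    - [1,[0,0,-0.12],[0,0,0]]
    - [1,[0,0,-0.15],[0,0,0]]
    - [1,[0,0,-0.17],[0,0,0]]
    - [1,[0,0,-0.18],[0,0,0]]
    - [1,[0,0,-0.18],[0,0,0]]
    - [1,[0,0,-0.18],[0,0,0]]

```text
time: 11.65
tool_pos: [0.5187, -0.141, 0.351]
tcp_rot: [-3.141, 0.0, 1.532]
wrist_force: [0.1, -0.4, -1.1]
gripper_width: 0.0858
finger_force: 0.0
```

```bash
python3 - <<'E'
from h import *
import cv2
go([.519,-.14,.35],np.radians(88))
a=optics.snapshot('scene');b=optics.snapshot('side')
cv2.imwrite('pics/c7.png',np.hstack([cv2.resize(a[100:360,60:360],(400,347)),cv2.resize(b[70:330,160:460],(400,347))]))
E
```

```text
t 11.65 pos [ 0.5187 -0.141   0.351 ] rpy [-3.1411e+00  3.0000e-04  1.5318e+00] F [ 0.1 -0.4 -1.1] w 0.0858
  shift [0.001  0.0003 0.001 ] turn [-0.0005  0.0003 -0.0041]
```

View pics/c7.png

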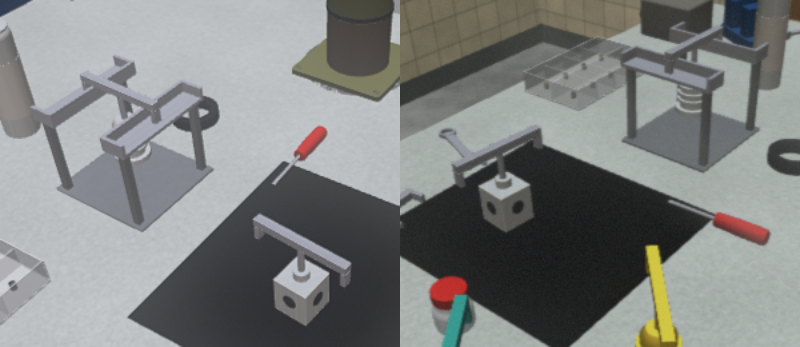

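The damper hangs level across both rails, the valve hanger is standing where it was, and the gripper is clear. I hand the job in.

```bash
python3 -c "
from station import arm
print(arm.close_job())"
```

```text
the job is handed in; nothing more can be done
None
```

The damper hanger hangs level on the rack with the gripper open and clear, the valve hanger looks undisturbed in the final pictures, and the job was handed in at about 12 s; no verdict came back.

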